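# Open the combination drawer of the aroma-vial case

## Task

The low wooden case holding the aroma vials is locked by the two pointer dials on its top plate; each dial has ten marks, numbered 0 to 9 clockwise from the long thick mark (0) on the side of the case away from the robot. Turn the left dial to 3 first, then the right dial to 6, and then pull the drawer at the case's right-hand end fully open by its handle. Leave the dials on the code and do not push the coffee bowls about.

Things in the scene. Friction and masses are not known exactly. Their poses are not given: they have to be found in the camera images.
- case: Low dark wooden case with an aluminium top plate, fixed to the table; 114 x 194 x 72 mm (x, y, z). Origin at the centre of its underside; its own x axis points to the side away from the robot, its y axis to the end with the left dial, and the drawer comes out of the opposite (-y) end. The dial axes stand 55 mm to either side of the centre along y, at x = 0 of the case.
- dial_left (a joint): Angle of the left dial (the one at the case's +y end), rad: 0 when its pointer is at mark 0 (towards the case's +x), growing clockwise seen from above, one mark every 0.628 rad (mark 3 is 1.885), stop at mark 9 (5.655). Stiff by friction (0.04 N m), stays where left, no clicks. Under the plate a hidden ring lets the drawer's lug through only within about 0.2 rad of mark 3.
- dial_left_grip (a point): Point on the left dial's axis, 94 mm above the table, in the middle of its grip bar; its x axis points along the pointer. Dial: steel disc 56 mm across and 6 mm high, on it a black upright grip bar 38 mm long, 11 mm thick, 28 mm high (from 78 to 106 mm above the table), with a short low nose and a white line at the pointer end only.
- dial_right (a joint): Angle of the right dial (the one near the drawer's handle), rad, same sense and marks as the left; mark 6 is 3.770. Its hidden ring lets the drawer pass only within about 0.2 rad of mark 6.
- dial_right_grip (a point): Point on the right dial's axis, 94 mm above the table, in the middle of its grip bar; same dial as the left one; x axis along the pointer.
- drawer (a joint): How far the drawer is out, m: 0 shut, 0.070 at its stop; it slides to the case's -y with about 1.5 N of friction and stays where left. While either dial is off its code it is blocked after a few millimetres.
- drawer_handle (a point): Point on the drawer's handle, 62 mm above the table, on its upright round bar: a steel bow standing 34 mm out from the drawer's front panel, upright, 10 mm thick across the case's x, its bar reaching from 17 to 83 mm above the table. Moves with the drawer, axes as the case's.
- bowl_10: White cupping bowl, 114 mm across, 66 mm high, standing beyond the case's left end; origin under its centre. Bystander.
- bowl_13: White cupping bowl, 114 mm across, 66 mm high, standing to the right of the drawer's handle, clear of the open drawer; origin under its centre. Bystander.

How it is judged (in metres and radians):
On the way, in this order (a step that is already met when the one before it is completed fails the run):
1. the left dial stands on mark 3 and the right dial is not yet on 6, drawer shut (value of joint dial_left between 1.685 and 2.085 rad and value of joint dial_right above 3.97 rad and value of joint drawer below 0.012 m), for 0.2 s.
2. the left dial is on 3 and the right dial on 6, drawer still shut (value of joint dial_left between 1.685 and 2.085 rad and value of joint dial_right between 3.57 and 3.97 rad and value of joint drawer below 0.012 m), for 0.2 s.
At the end, for the whole second after the job is handed in: The drawer is out by at least 60 of its 70 mm and at rest, the left dial is within 0.25 rad of mark 3 and the right dial within 0.25 rad of mark 6 (value of joint dial_left between 1.635 and 2.135 rad and value of joint dial_right between 3.52 and 4.02 rad and value of joint drawer above 0.06 m and velocity of joint drawer below 0.01 m/s); the robot touches nothing.
It fails at once if a bowl beside the case is pushed more than 30 mm (distance of any of bowl_10, bowl_13 from where it was at the start of the episode above 0.03 m).
It also fails if it takes over 72 s, if anything falls off the work surface, if the arm or the gripper's body presses on something with over 40 N, if the wrist force passes 120 N, or if a joint passes its speed limit or range.

## Robot

A 6-joint arm with a two-finger parallel gripper is mounted at the origin on the work surface; the furniture and walls round the work are solid. World frame = base frame: x ahead of the robot, y to its left, z up, the work surface at z = 0. Lengths are in mm, angles in degrees, forces in N, time in s.
With the tool pointing down it reaches from about 300 to 850 mm from the base axis. Payload 4.2 kg.
Tool frame: the origin (TCP) lies between the finger pads; the fingertips stand 11 mm ahead of it and the grasp point (between the pads) lies 8 mm behind it (env.tips_ahead is the distance from the TCP to the fingertips, in mm); z points along the fingers, y is the line along which they close (so a half turn about z gives the same grasp; the last joint's range is limited). The gripper opens to 91 mm and grips with 3 to 60 N. Pads are 32 mm wide; open, the fingers measure 118 mm over their backs; the gripper's body (76 mm by 178 mm) begins 60 mm behind the grasp point.
Start: joints at [-68.182, 18.312, 89.639, -0, 72.044, -1.146], TCP at [224.343, -529.445, 224.976] pointing down, gripper open.
Joint ranges: [-177.97, 177.97], [-48.28, 115.42], [12.27, 149.76], [-77.06, 257.06], [2.81, 150.46], [-146.56, 146.56]. Speed limits (degrees/s): [147.25, 147.25, 180, 180, 180, 180].

## Interface

Orientations are given as [roll, pitch, yaw] about the fixed x, y, z axes, in that order (R = Rz(yaw) Ry(pitch) Rx(roll)).
In Python, from workcell import env, cams gives the robot as it stands.
- The arm moves only by the tool step_arm, never from a script. Its arguments are lists of equal length, an entry for each row: "linear": the shift along the tool's x, y, z in units of 30 cm (1.0 is 30 cm), a list of three; "turn": the turn about the tool's z in units of 360 degrees (1.0 is 360 degrees). In form: {"linear": [[tx, ty, tz], ...], "turn": [turn, ...]}. A call has 1 to 20 rows; each row is the pose to reach, as a shift and turn from the pose commanded when the call began, along the tool's axes at that moment, turning the shorter way round; what a row does not reach only later rows make up. A row lasts 1/8 s, in which the tool goes at most 62.5 mm and 10.7 degrees, less where a joint would pass 70% of its speed; a pose out of reach is approached as far as the arm can. A call with a number of a shift or a turn outside -1 to 1 is refused whole. A call with a gripper value outside its range is refused whole. "fingers" is the closure, from -1 (fully open) to 1 (shut), so that 0 is half open, set as the call begins (left out, the last holds). The fingers move at their own pace and stop on an object; "force" is the grip in N (left out, the last holds). Time passes only in rows, so rows that repeat a pose let the fingers close. It gives the time, the measured TCP pose, the force, the opening and the grip force at its end, in the units of the state.
- env.state(): the state, without advancing time (a new reading comes with each control period).
- cams.grab_frame(name): name is "side" or "top" or "wrist"; returns a dict with "color" (420x560x3 uint8, blue, green, red), "fx", "fy", "cx", "cy" (pixels), "extrinsics" (4x4, takes a point from camera to world coordinates); the wrist camera has in their place "tool_from_camera" (4x4, takes a point from camera to tool coordinates, whose origin is the TCP and whose axes are the flange's). Camera axes: x right, y down, z forward; pixel columns grow to the right and rows downward; lengths in mm; the calibration is good to about 2 mm. A picture is of the moment at which its call begins: read the wrist's pose just before it. There is no depth.
- env.job_done(): hands the job in; it is judged then, once.
The state is a dict: "time_s": time; "qpos": joint angles; "qvel": joint speeds; "effort": joint torques, N m; "ee_pos": TCP position; "ee_rot": TCP orientation; "force": force on the tool from outside, world axes, zero at the start; "torque": the same for the moment, N m; "gripper_width": finger opening in mm; "gripper_force": force on a finger pad.
Only numpy, scipy, OpenCV 4.12 (cv2) and the standard library are available. Lean on these libraries where they do the work, as an engineer would, in place of code of your own. Each camera call takes 0.05 s, during which the arm holds its last target. There are 200 camera calls.

## Working session

There is one attempt and no reset: what is moved stays moved. The work goes in short steps, Python scripts to look and compute and a tool call to move; the robot and the scene stay as the last step left them, time stands still between calls to the robot, and variables do not carry over. Pictures are saved under pics/ and viewed, at most 10 in all, crops included, and the job is handed in when it is done.

Besides the shell and the picture viewer there is one more tool, called after "Request:" in YAML: its name, and indented under it one key for each argument. step_arm: Moves the arm, as the interface text tells. Its arguments: {"type":"object","properties":{"linear":{"type":"array"},"turn":{"type":"array"},"fingers":{"type":"number"},"force":{"type":"number"}},"required":["linear","turn"]}

```bash
ls; mkdir -p pics; python3 - <<'E'
from workcell import env,cams
import cv2,numpy as np
s=env.state();print(s['time_s'],s['ee_pos'],s['ee_rot'],s['gripper_width'])
for n in ("top","side"):
    f=cams.grab_frame(n);cv2.imwrite(f"pics/{n}0.png",f["color"]);print(n,f['fx'],f['fy'],f['cx'],f['cy'],np.array(f['extrinsics']).round(3).tolist())
f=cams.grab_frame("wrist");print(np.array(f['tool_from_camera']).round(3).tolist(),f['fx'],f['cx'],f['cy'])
E
```

```text
pics
0.0 [ 224.16020042 -528.97850646  224.1400922 ] [-1.79900104e+02 -2.48824960e-03  2.29653344e+01] 91.68086858331718
top 420.8310507943911 420.8310507943911 281.4589608296098 207.71864876874295 [[-0.011, -0.999, 0.05, 424.534], [-0.999, 0.013, 0.036, 110.354], [-0.037, -0.05, -0.998, 1035.651], [0.0, 0.0, 0.0, 1.0]]
side 527.1045628867179 527.1045628867179 272.11158404142395 208.2748326958715 [[0.923, 0.339, -0.181, 736.94], [0.384, -0.823, 0.419, -400.969], [-0.007, -0.456, -0.89, 1188.615], [0.0, 0.0, 0.0, 1.0]]
[[0.001, -0.963, -0.27, 76.206], [1.0, 0.001, 0.001, 0.392], [-0.001, -0.27, 0.963, -160.24], [0.0, 0.0, 0.0, 1.0]] 374.65673673944883 290.00287717505665 211.0606261177803
```

View pics/top0.png

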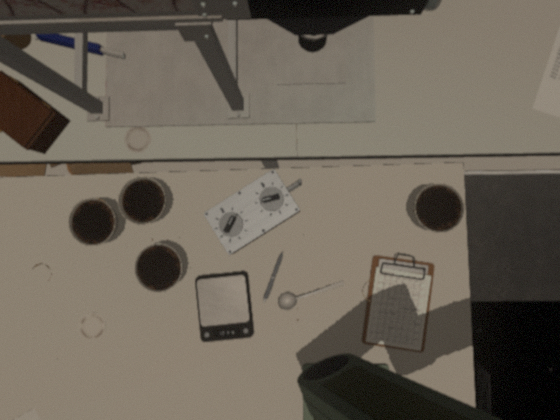

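View pics/side0.png

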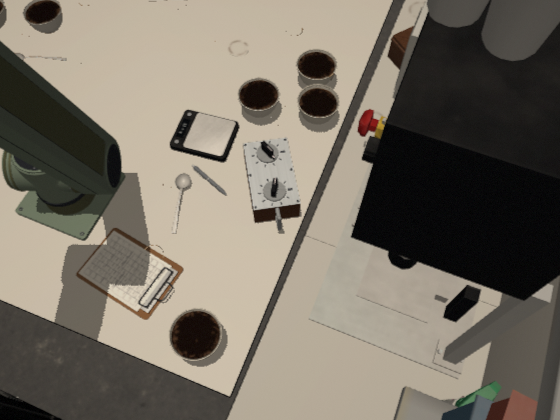

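Top view: case centre is near px (252,212), with the dials at about (231,224) and (270,198) and the handle at (294,185). A wall or shelf lies beyond row 165. I'll zoom in on both views in one composite.

```bash
python3 - <<'E'
import cv2,numpy as np
a=cv2.imread('pics/top0.png')[160:265,198:310];b=cv2.imread('pics/side0.png')[130:240,235:310]
a=cv2.resize(a,None,fx=4.5,fy=4.5,interpolation=3);b=cv2.resize(b,None,fx=4,fy=4,interpolation=3)
h=max(a.shape[0],b.shape[0]);o=np.zeros((h,a.shape[1]+b.shape[1],3),np.uint8);o[:a.shape[0],:a.shape[1]]=a;o[:b.shape[0],a.shape[1]:]=b
print(o.shape,a.shape);cv2.imwrite('pics/crop.png',cv2.resize(o,(800,int(h*800/o.shape[1]))) if o.shape[1]>800 else cv2.convertScaleAbs(o,alpha=1.3))
E
```

```text
(472, 804, 3) (472, 504, 3)
```

View pics/crop.png

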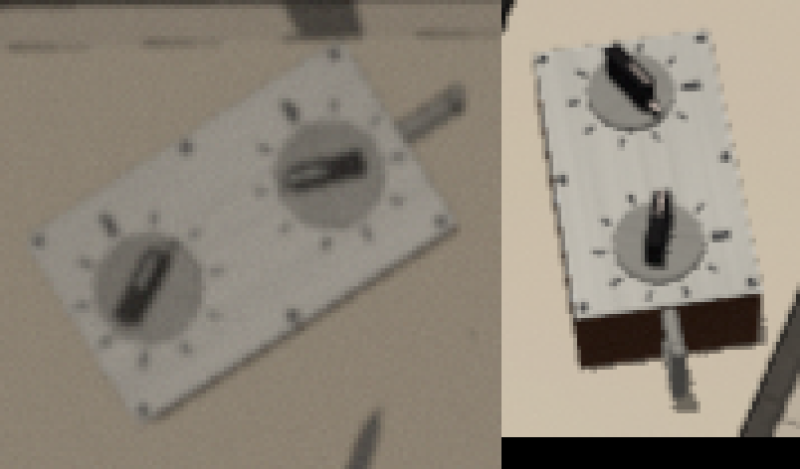

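Right dial pointer: side view shows its white end up, at (660,195) in the crop, so about world +103°, near mark 8. Left dial's white end is lower right, at (657,110), so about world −33°, near mark 1.8. Next, positions from the top view.

```bash
cat > h.py <<'E'
import numpy as np,cv2
from workcell import env,cams
from scipy.spatial.transform import Rotation as R
def ray(f,uv,z,T=None):
    T=np.array(f['extrinsics']) if T is None else T
    d=T[:3,:3]@[(uv[0]-f['cx'])/f['fx'],(uv[1]-f['cy'])/f['fy'],1]
    o=T[:3,3];return o+d*(z-o[2])/d[2]
def wristT(f,s):
    T=np.eye(4);T[:3,:3]=R.from_euler('xyz',s['ee_rot'],degrees=True).as_matrix();T[:3,3]=s['ee_pos'];return T@np.array(f['tool_from_camera'])
def toolmove(p,yaw):
    "units for step_arm to reach TCP p with tool down, tool x at yaw"
    s=env.state();M=R.from_euler('xyz',s['ee_rot'],degrees=True)
    print('lin',(M.inv().apply(np.array(p)-s['ee_pos'])/300).round(4),'turn',round(-(((yaw-s['ee_rot'][2])+90)%180-90)/360,4),'yaw now',s['ee_rot'][2].round(2))
E
python3 - <<'E'
from h import *
def tri(fa,ua,fb,ub):
    P=[]
    A=[];B=[]
    for f,u in((fa,ua),(fb,ub)):
        T=np.array(f['extrinsics']);d=T[:3,:3]@[(u[0]-f['cx'])/f['fx'],(u[1]-f['cy'])/f['fy'],1];d/=np.linalg.norm(d)
        Q=np.eye(3)-np.outer(d,d);A.append(Q);B.append(Q@T[:3,3])
    return np.linalg.solve(sum(A),sum(B))
t=cams.grab_frame('top');s=cams.grab_frame('side')
c=lambda x,y:(198+x/4.5*504/501.5,160+y/4.5*504/501.5)
cs=lambda x,y:(235+(x-501.5)/4*1.005,130+y/4*1.005)
for n,p,z in(('L',(149,287),78),('R',(331,174),78),('L0',(108,226),72),('R0',(289,110),72),('c1',(38,241),72),('c2',(335,54),72),('c3',(441,222),72),('c4',(144,408),72),('hend',(458,98),83)):
    print(n,ray(t,c(*p),z).round(1))
for n,p,z in(('L',(630,93),78),('R',(659,243),78),('hend',(686,405),17),('hendtop',(678,370),83)):
    print('side',n,ray(s,cs(*p),z).round(1))
print('ring',tri(t,(312,42),s,(403,255)))
for n,u in (('bowl10?',(143,200)),('b',(159,268)),('b',(94,221)),('bowl13',(438,208))): print(n,ray(t,u,60).round())
print('edge',ray(t,(270,165),0),ray(t,(270,165),60), ray(s,(310,170),0))
E
```

```text
L [436.7 260.5  78. ]
R [493.3 166.9  78. ]
L0 [468.4 282.5  72. ]
R0 [527.  188.6  72. ]
c1 [461.2 318.8  72. ]
c2 [555.6 164.6  72. ]
c3 [468.3 111.2  72. ]
c4 [374.9 264.4  72. ]
hend [530.7 101.7  83. ]
side L [440.3 259.4  78. ]
side R [498.3 166.7  78. ]
side hend [543.9  99.3  17. ]
side hendtop [542.   90.1  83. ]
ring [818.30990047  76.62869576 172.34770379]
bowl10? [496. 472.  60.]
b [337. 433.  60.]
b [448. 589.  60.]
bowl13 [ 468. -213.   60.]
edge [583.12009541 175.45017391   0.        ] [573.93245373 171.67883411  60.        ] [543.5413705  300.54887129   0.        ]
```

Dial spacing comes out at 109 mm (110 expected), case yaw is about 31°, and the handle falls on the case axis, so the measurements agree. Moving above the left dial.

```bash
python3 -c "
from h import *
toolmove([425,250,224],147)"
```

```text
lin [ 1.6295 -2.1305  0.0036] turn 0.1555 yaw now 22.97
```

Request:
step_arm:
  linear:
    - [0.815,-1.0,0]
    - [0.815,-1.0,0]
    - [0.815,-1.0,0]
    - [0.815,-1.0,0]
    - [0.815,-1.0,0]
    - [0.815,-1.0,0]
    - [0.815,-1.0,0]
    - [0.815,-1.0,0]
    - [0.815,-1.0,0]
  turn: [0,0,0,0,0,0,0,0,0]

```text
time_s: 1.38
ee_pos: [332.3, -159.0, 224.9]
ee_rot: [180.0, 0.0, 22.9]
force: [0.5, -0.2, -0.5]
gripper_width: 91.5
gripper_force: 0.0
```

Request:
step_arm:
  linear:
    - [0.815,-1.0,0]
    - [0.815,-1.0,0]
    - [0.815,-1.0,0]
    - [0.815,-1.0,0]
    - [0.815,-1.0,0]
    - [0.815,-1.0,0]
    - [0.815,-1.0,0]
    - [0.815,-1.0,0]
    - [0.815,-1.0,0]
    - [0.815,-1.0,0]
    - [0.815,-1.0,0]
    - [0.815,-1.0,0]
    - [0.815,-1.0,0]
    - [0.815,-1.0,0]
    - [0.815,-1.0,0]
    - [0.815,-1.0,0]
  turn: [-0.344,-0.344,-0.344,-0.344,-0.344,-0.344,-0.344,-0.344,-0.344,-0.344,-0.344,-0.344,-0.344,-0.344,-0.344,-0.344]

```text
time_s: 3.38
ee_pos: [440.6, 213.7, 224.9]
ee_rot: [-180.0, 0.0, 146.8]
force: [0.1, -0.7, -0.1]
gripper_width: 90.9
gripper_force: 0.0
```

```bash
python3 -c "
from h import *
s=env.state();f=cams.grab_frame('wrist');print(s['time_s'],s['ee_pos'],s['ee_rot'],s['qpos'])
cv2.imwrite('pics/w1.png',f['color']);toolmove([437,260,224],147)"
```

```text
3.375 [440.55518764 213.68971718 224.89708379] [-1.79993627e+02  4.55902118e-03  1.46771280e+02] [ 2.45345549e+01  1.06141008e+01  1.00302996e+02 -7.76733486e-03
  6.90858623e+01 -3.22339524e+01]
lin [0.0942 0.1225 0.0031] turn -0.0006 yaw now 146.79
```

View pics/w1.png

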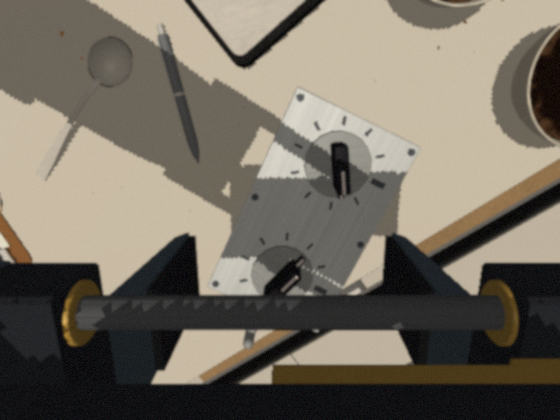

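The left dial disc is centred at about (338,163). Its bar runs from (340,145) to the white nose end at (344,192), and its long mark is at (378,184). The right dial is at about (282,272), partly hidden. All four bar ends agree with the side view.

```bash
python3 -c "
from h import *
s=env.state();f=cams.grab_frame('wrist');T=wristT(f,s)
g=lambda u,z:ray(f,u,z,T)
for n,u,z in (('L',(338,163),78),('L0',(378,184),72),('s1',(300,98),72),('s2',(412,152),72),('s3',(215,285),72),('bt',(340,145),106),('bn',(343,178),106),('nose',(345,193),84)): print(n,g(u,z).round(1))
a=lambda u,v:np.degrees(np.arctan2(*(u-v)[1::-1]))
print('bar',a(g((345,193),84)[:2],g((338,163),78)[:2]),'mark0',a(g((378,184),72),g((338,163),78)),'edge',a(g((412,152),72),g((300,98),72)),a(g((300,98),72),g((215,285),72))-90)
"
```

```text
L [436.2 263.3  78. ]
L0 [471.3 282.7  72. ]
s1 [376.1 265.   72. ]
s2 [463.1 319.7  72. ]
s3 [471.8 110.7  72. ]
bt [420.2 270.7 106. ]
bn [442.6 259.9 106. ]
nose [459.4 255.2  84. ]
bar -19.36630712369047 mark0 28.917324794628342 edge 32.15030521365168 31.805538365896496
```

```bash
python3 -c "
from h import *
toolmove([437,262,93],155)"
```

```text
lin [0.0976 0.1281 0.4398] turn -0.0228 yaw now 146.8
```

Request:
step_arm:
  linear:
    - [0.0976,0.128,0]
    - [0.0976,0.128,0]
    - [0.0976,0.128,0.1]
    - [0.0976,0.128,0.2]
    - [0.0976,0.128,0.3]
    - [0.0976,0.128,0.35]
    - [0.0976,0.128,0.4]
    - [0.0976,0.128,0.43]
    - [0.0976,0.128,0.44]
    - [0.0976,0.128,0.44]
    - [0.0976,0.128,0.44]
  turn: [-0.023,-0.023,-0.023,-0.023,-0.023,-0.023,-0.023,-0.023,-0.023,-0.023,-0.023]

```text
time_s: 4.85
ee_pos: [437.4, 262.2, 93.4]
ee_rot: [179.9, 0.0, 155.1]
force: [-0.6, -0.7, 0.5]
gripper_width: 91.3
gripper_force: 0.0
```

Request:
step_arm:
  linear:
    - [0,0,0]
    - [0,0,0]
    - [0,0,0]
    - [0,0,0]
    - [0,0,0]
    - [0,0,0]
    - [0,0,0]
    - [0,0,0]
    - [0,0,0]
    - [0,0,0]
    - [0,0,0]
    - [0,0,0]
  turn: [0,0,0,0,0,0,0,0,0,0,0,0]
  fingers: 1
  force: 20

```text
time_s: 6.35
ee_pos: [437.3, 262.7, 93.0]
ee_rot: [179.9, -0.0, 155.1]
force: [-0.6, 5.4, -1.7]
gripper_width: 11.0
gripper_force: 20.0
```

Gripped at 11 mm, which is the bar's thickness, so the pads sit flat on it. Turning clockwise by 51°.

Request:
step_arm:
  linear:
    - [0,0,0]
    - [0,0,0]
    - [0,0,0]
    - [0,0,0]
    - [0,0,0]
    - [0,0,0]
    - [0,0,0]
    - [0,0,0]
    - [0,0,0]
    - [0,0,0]
    - [0,0,0]
    - [0,0,0]
  turn: [0.018,0.036,0.054,0.072,0.09,0.108,0.126,0.143,0.143,0.143,0.143,0.143]

```text
time_s: 7.85
ee_pos: [437.3, 262.8, 93.0]
ee_rot: [179.9, -0.1, 103.6]
force: [0.8, 4.9, -2.7]
gripper_width: 10.9
gripper_force: 20.0
```

Request:
step_arm:
  linear:
    - [0,0,0]
    - [0,0,0]
    - [0,0,0]
    - [0,0,0]
    - [0,0,-0.1]
    - [0,0,-0.2]
    - [0,0,-0.3]
    - [0,0,-0.43]
    - [0,0,-0.43]
    - [0,0,-0.43]
  turn: [0,0,0,0,0,0,0,0,0,0]
  fingers: -1

```text
time_s: 9.1
ee_pos: [436.5, 261.6, 221.3]
ee_rot: [-179.9, 0.0, 103.6]
force: [0.4, 0.1, -0.4]
gripper_width: 91.0
gripper_force: 0.0
```

```bash
python3 -c "
from h import *
toolmove([495,168,224],103)"
```

```text
lin [-0.3491  0.116  -0.0089] turn 0.0017 yaw now 103.6
```

Request:
step_arm:
  linear:
    - [-0.616,0.116,0]
    - [-0.616,0.116,0]
    - [-0.616,0.116,0]
    - [-0.616,0.116,0]
    - [-0.616,0.116,0]
    - [-0.616,0.116,0]
  turn: [0,0,0,0,0,0]

```text
time_s: 9.85
ee_pos: [513.5, 91.7, 221.4]
ee_rot: [-179.9, -0.0, 103.7]
force: [-0.7, -0.4, 1.0]
gripper_width: 91.1
gripper_force: 0.0
```

```bash
python3 -c "
from h import *
s=env.state();f=cams.grab_frame('wrist');print(s['time_s'],s['ee_pos'],s['ee_rot'])
cv2.imwrite('pics/w2.png',f['color'])"
```

```text
9.85 [513.52745171  91.7103907  221.39593365] [-1.79927864e+02 -2.13734220e-02  1.03703699e+02]
```

View pics/w2.png

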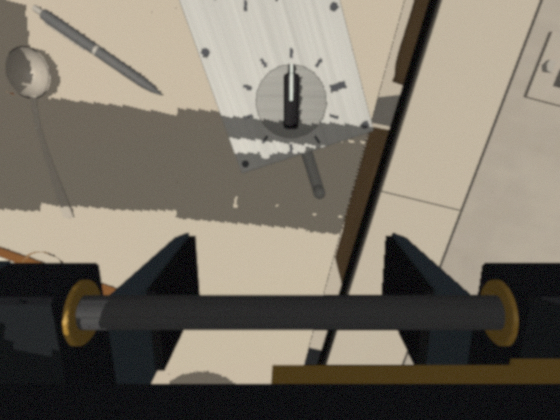

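The right dial disc is centred at (291,102). Its bar stands vertical in the image with the white nose at the top (292,68), on mark 8. The handle bar end is at (319,190).

```bash
python3 -c "
from h import *
s=env.state();f=cams.grab_frame('wrist');T=wristT(f,s)
g=lambda u,z:ray(f,u,z,T)
for n,u,z in (('R',(291,102),78),('bar1',(292,127),106),('nose',(291.5,66),84),('h',(319,190),83),('h0',(306,155),83),('s',(245,163),72),('s2',(366,125),72),('edge',(380,130),0)): print(n,g(u,z).round(1))
toolmove([494.5,168.5,93],103.7)"
```

```text
R [495.6 168.4  78. ]
bar1 [500.5 151.5 106. ]
nose [489.8 193.4  84. ]
h [534.3 106.9  83. ]
h0 [516.9 131.9  83. ]
s [470.2 112.2  72. ]
s2 [558.6 165.6  72. ]
edge [588.1 164.3   0. ]
lin [ 0.2635 -0.0014  0.4293] turn 0.0001 yaw now 103.73
```

Request:
step_arm:
  linear:
    - [0.2635,0,0]
    - [0.2635,0,0]
    - [0.2635,0,0.1]
    - [0.2635,0,0.2]
    - [0.2635,0,0.3]
    - [0.2635,0,0.36]
    - [0.2635,0,0.41]
    - [0.2635,0,0.43]
    - [0.2635,0,0.43]
    - [0.2635,0,0.43]
  turn: [0,0,0,0,0,0,0,0,0,0]
  fingers: -0.3

```text
time_s: 11.2
ee_pos: [496.2, 167.5, 93.6]
ee_rot: [179.9, 0.0, 103.6]
force: [-0.2, 0.1, 0.6]
gripper_width: 59.0
gripper_force: 0.0
```

Request:
step_arm:
  linear:
    - [0,0,0]
    - [0,0,0]
    - [0,0,0]
    - [0,0,0]
    - [0,0,0]
    - [0,0,0]
    - [0,0,0]
    - [0,0,0]
    - [0,0,0]
  turn: [0,0,0,0,0,0,0,0,0]
  fingers: 1

```text
time_s: 12.32
ee_pos: [495.5, 167.2, 92.9]
ee_rot: [-180.0, 0.0, 103.6]
force: [-0.9, -1.2, 0.7]
gripper_width: 10.5
gripper_force: 20.0
```

Request:
step_arm:
  linear:
    - [0,0,0]
    - [0,0,0]
    - [0,0,0]
    - [0,0,0]
    - [0,0,0]
    - [0,0,0]
    - [0,0,0]
    - [0,0,0]
    - [0,0,0]
    - [0,0,0]
    - [0,0,0]
    - [0,0,0]
    - [0,0,0]
    - [0,0,0]
  turn: [-0.02,-0.04,-0.06,-0.08,-0.1,-0.12,-0.14,-0.16,-0.18,-0.2,-0.2,-0.2,-0.2,-0.2]

```text
time_s: 14.08
ee_pos: [496.9, 168.9, 92.9]
ee_rot: [179.8, 0.1, 175.5]
force: [2.2, 5.3, -3.5]
gripper_width: 10.5
gripper_force: 20.0
```

Request:
step_arm:
  linear:
    - [0,0,0]
    - [0,0,0]
    - [0,0,0]
    - [0,0,0]
    - [0,0,0]
    - [0,0,-0.1]
    - [0,0,-0.2]
    - [0,0,-0.3]
    - [0,0,-0.5]
    - [0,0,-0.5]
    - [0,0,-0.5]
  turn: [0,0,0,0,0,0,0,0,0,0,0]
  fingers: -0.5

```text
time_s: 15.45
ee_pos: [495.3, 167.2, 242.5]
ee_rot: [-180.0, -0.0, 175.6]
force: [-0.2, -0.7, -0.8]
gripper_width: 68.3
gripper_force: 0.0
```

```bash
python3 -c "
from h import *
print(env.state()['qpos'])
toolmove([535.5,105.5,243],121.7)
import numpy as np
f=cams.grab_frame('top');a=cv2.resize(f['color'][160:265,198:310],None,fx=4.5,fy=4.5,interpolation=3)
f=cams.grab_frame('side');b=cv2.resize(f['color'][130:235,235:310],None,fx=3.9,fy=4.5,interpolation=3)
cv2.imwrite('pics/c2.png',np.hstack([a,b[:a.shape[0]]]))"
```

```text
[ 1.73973459e+01  1.29721933e+01  9.45896106e+01 -6.08553028e-03
  7.24741968e+01 -6.82022744e+01]
lin [-0.1495 -0.1948 -0.0017] turn 0.1497 yaw now 175.6
```

View pics/c2.png

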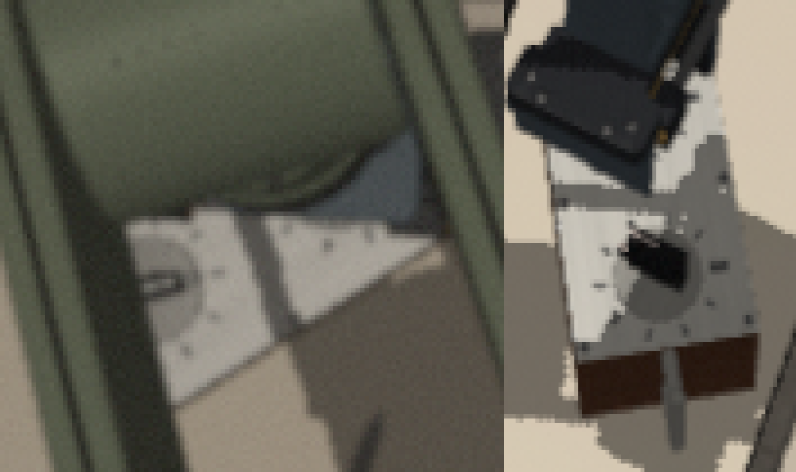

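Both pointers look right: the left bar lies along −76° and the right dial's white end points to about 175°. Next, above the handle, then down onto it.

```bash
python3 -c "
from h import *
toolmove([534,106,62],121.7)"
```

```text
lin [-0.1476 -0.1921  0.5976] turn 0.1497 yaw now 175.6
```

Request:
step_arm:
  linear:
    - [-0.148,-0.192,0]
    - [-0.148,-0.192,0]
    - [-0.148,-0.192,0]
    - [-0.148,-0.192,0]
    - [-0.148,-0.192,0]
    - [-0.148,-0.192,0]
    - [-0.148,-0.192,0.1]
    - [-0.148,-0.192,0.2]
    - [-0.148,-0.192,0.3]
    - [-0.148,-0.192,0.4]
    - [-0.148,-0.192,0.46]
    - [-0.148,-0.192,0.5]
    - [-0.148,-0.192,0.54]
    - [-0.148,-0.192,0.57]
    - [-0.148,-0.192,0.597]
    - [-0.148,-0.192,0.597]
    - [-0.148,-0.192,0.597]
  turn: [0.15,0.15,0.15,0.15,0.15,0.15,0.15,0.15,0.15,0.15,0.15,0.15,0.15,0.15,0.15,0.15,0.15]
  fingers: 0.1

```text
time_s: 17.68
ee_pos: [535.9, 106.6, 64.2]
ee_rot: [180.0, 0.0, 121.6]
force: [-0.0, 0.8, -0.3]
gripper_width: 41.1
gripper_force: 0.0
```

Request:
step_arm:
  linear:
    - [0,0,0]
    - [0,0,0]
    - [0,0,0]
    - [0,0,0]
    - [0,0,0]
    - [0,0,0]
    - [0,0,0]
    - [0,0,0]
  turn: [0,0,0,0,0,0,0,0]
  fingers: 1

```text
time_s: 18.68
ee_pos: [534.2, 105.7, 63.8]
ee_rot: [-179.8, -0.0, 121.6]
force: [-4.4, -4.1, 4.2]
gripper_width: 9.6
gripper_force: 20.0
```

Gripped at 9.6 mm. Pulling along −tool x by about 68 mm.

Request:
step_arm:
  linear:
    - [-0.02,0,0]
    - [-0.04,0,0]
    - [-0.06,0,0]
    - [-0.08,0,0]
    - [-0.1,0,0]
    - [-0.12,0,0]
    - [-0.14,0,0]
    - [-0.16,0,0]
    - [-0.18,0,0]
    - [-0.2,0,0]
    - [-0.215,0,0]
    - [-0.227,0,0]
    - [-0.227,0,0]
    - [-0.227,0,0]
    - [-0.227,0,0]
  turn: [0,0,0,0,0,0,0,0,0,0,0,0,0,0,0]

```text
time_s: 20.55
ee_pos: [569.9, 47.7, 63.8]
ee_rot: [-179.8, -0.0, 121.6]
force: [-4.6, -2.7, 3.7]
gripper_width: 9.4
gripper_force: 20.0
```

Moved 68 mm with low force. Releasing and lifting away.

Request:
step_arm:
  linear:
    - [0,0,0]
    - [0,0,0]
    - [0,0,0]
    - [0,0,0]
    - [0,0,0]
    - [0,0,-0.05]
    - [0,0,-0.1]
    - [0,0,-0.2]
    - [0,0,-0.3]
    - [0,0,-0.45]
    - [0,0,-0.6]
    - [0,0,-0.6]
    - [0,0,-0.6]
  turn: [0,0,0,0,0,0,0,0,0,0,0,0,0]
  fingers: 0.1

```text
time_s: 22.18
ee_pos: [570.8, 48.5, 244.2]
ee_rot: [180.0, 0.0, 121.6]
force: [-1.0, 0.6, -0.1]
gripper_width: 41.3
gripper_force: 0.0
```

```bash
python3 -c "
from h import *
f=cams.grab_frame('side')
cv2.imwrite('pics/s3.png',cv2.resize(f['color'][120:270,220:340],None,fx=4,fy=4,interpolation=3));s=env.state();print(s['time_s'],s['force'],s['gripper_width'])"
```

```text
22.225 [-0.11717024  0.68978019 -0.31263062] 41.18352949881537
```

View pics/s3.png

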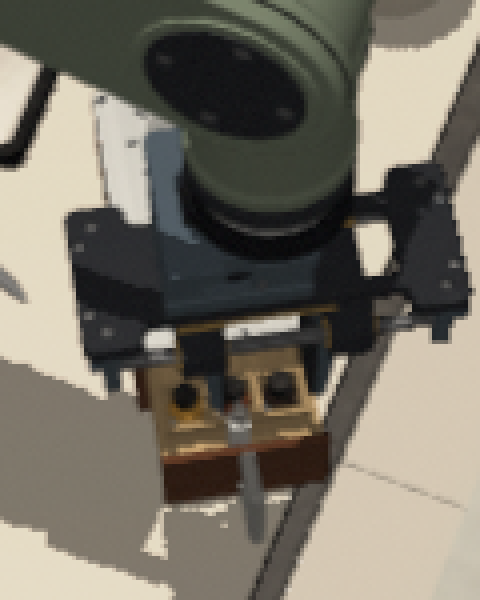

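The drawer is open with the vials showing: its front panel is at about (245,465) in the crop, the handle is free, and the gripper is clear above. Handing in.

```bash
python3 -c "
from workcell import env
print(env.job_done())"
```

```text
the job is handed in; nothing more can be done
None
```

The job is handed in at about 22 s: I turned the left dial to 3, then the right dial to 6, and pulled the drawer about 68 of its 70 mm with the arm left clear; the hand-in reply gave no verdict.

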